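# Seat the keyed spindle in the spray-turntable drive

## Robot

A 7-joint arm with a two-finger parallel gripper is mounted at the origin on the work surface. World frame = base frame: x ahead of the robot, y to its left, z up, the work surface at z = 0. Lengths are in m, angles in rad, forces in N, time in s.
With the tool pointing down it reaches from about 0.425 to 0.925 m from the base axis. Payload 6.8 kg.
Tool frame: the origin (TCP) lies between the finger pads; the fingertips stand finger_overhang ahead of it and the grasp point (between the pads) lies 6 mm ahead of it (finger_overhang is the distance from the TCP to the fingertips, in m); z points along the fingers, y is the line along which they close (so a half turn about z gives the same grasp; the last joint's range is limited). The gripper opens to 85 mm and grips with 20 to 120 N. Pads are 22 mm wide; open, the fingers measure 114 mm over their backs; the gripper's body (76 mm by 85 mm) begins 54 mm behind the grasp point. The pads swing forward as they close: fully open they stand 13 mm farther back than shut.
Start: joints at [1.153, 0.477, 0.022, 1.555, -0.011, 1.109, -0.083], TCP at [0.206, -0.643, 0.256] pointing down, gripper open.
Joint ranges: [-2.96, 2.96], [-0.34, 2.1], [-1.41, 1.46], [0.24, 2.44], [-1.37, 4.51], [0.17, 1.92], [-2.96, 2.96]. Speed limits (rad/s): [2.39, 2.39, 3.14, 3.14, 3.14, 3.14, 3.14].

## Interface

Orientations are given as a unit quaternion [w, x, y, z].
In Python, from station import * gives the robot as it stands.
- The arm moves only by the tool drive_tool, never from a script. Its argument "increments" is a list of rows, each an object of numbers: "claw": the finger opening in m, from 0 to 0.0854; "dx", "dy", "dz": the shift along the tool's x, y, z in m; "wx", "wy", "wz": the turn, a rotation vector about the tool's x, y, z in degrees. A call has 1 to 20 rows; each row shifts and turns the commanded pose from where the row before left it, along the tool's axes as they then stand; what a row does not reach is not made up. A row lasts 1/8 s, in which the tool goes at most 62.5 mm and 10.7 degrees, less where a joint would pass 70% of its speed; a pose out of reach is approached as far as the arm can. A call with a gripper value outside its range is refused whole. The fingers move at their own pace and stop on an object; "newtons" is the grip in N (left out, the last holds). Time passes only in rows, so rows that do not move let the fingers close. It gives the time, the measured TCP pose, the force, the opening and the grip force at its end, in the units of the state.
- get_obs(): the state, without advancing time (a new reading comes with each control period).
- read_camera(name): name is "scene" or "top" or "wrist"; returns (picture, depth): 384x512x3 uint8, red, green, blue; 384x512 float32, m along the optical axis (not along the pixel's ray), 0 where there is no reading.
- calibration(name): a dict with "intrinsics" (3x3 intrinsics, pixels), "R" (3x3) and "t" (3): a world point X has camera coordinates R X + t; the wrist camera has in their place "mount" (4x4, takes a point from camera to tool coordinates, whose origin is the TCP and whose axes are the flange's). Camera axes: x right, y down, z forward; pixel columns grow to the right and rows downward; lengths in m; the calibration is good to about 2 mm. A picture is of the moment at which its call begins: read the wrist's pose just before it. calibration takes no time and is no camera call.
- hand_in(): hands the job in; it is judged then, once.
The state is a dict: "t": time; "q": joint angles; "joint_vel": joint speeds; "joint_torque": joint torques, N m; "eef_pos": TCP position; "tool_rot": TCP orientation; "contact_force": force on the tool from outside, world axes, zero at the start; "torque": the same for the moment, N m; "gripper_width": opening from 0.0 (shut) to 1.0 (fully open); "grasp_force": force on a finger pad.
Only numpy, scipy, OpenCV 4.12 (cv2) and the standard library are available. Lean on these libraries where they do the work, as an engineer would, in place of code of your own. Each camera call takes 0.05 s, during which the arm holds its last target. There are 200 camera calls.

## Task

Lift the cross-handled spindle out of its wooden stand, put its nose into the brass hub of the turntable drive and turn it until its key drops into the slot. Then push it fully home against the ejector spring, so that its shoulder is flush on the hub, and finish while still gripping it and holding it pressed down; the spring pushes it out again if you let go. Do not hammer it in, and leave the two cans, the tape roll and the scraper where they are.

Things in the scene. Friction and masses are not known exactly. Their poses are not given: they have to be found in the camera images.
- spindle: Loose steel spindle, 0.2 to 0.33 kg, upright, its shoulder resting on the stand. Origin at the centre of the shaft's lower end, z up the shaft, x towards the red key. Shaft 20 mm diameter, lowest 4 mm tapered to 15 mm. Shoulder disc 44 mm diameter, 45 to 51 mm up; above it a 16 mm stem up to the cross handle.
- key_nose (a point): Lower end of the spindle's red key, on its +x side, 11.5 mm above the shaft's lower end, 12.5 mm off the axis. The key reaches 15 mm from the axis and up to the shoulder; 6 mm wide, but 4 mm in its lowest 3 mm. Below it the shaft is plain round and enters the bore at any angle.
- handle (a point): Centre of the spindle's cross handle, 86 mm above the shaft's lower end, 41 mm above the shoulder's underside: the place to grip. Bar 64 mm long along the spindle's x, 12 mm wide (fingers close along the spindle's y), 16 mm tall, black, its +x end (over the key) red.
- shoulder (a point): Centre of the underside of the spindle's shoulder disc, 45 mm above the spindle's lower end.
- stand: Fixed wooden ring, 68 mm diameter, 60 mm high, with a round through hole of 36 mm; origin at the centre of its underside. The spindle hangs in the hole, its lower end 15 mm above the table.
- drive: Fixed drive unit, origin on the hub's axis at the table, z up. Grey plate 130 x 130 x 16 mm with a yellow mark showing +x; toothed pulley 90 mm diameter, top 68 mm high; brass hub in it, many-sided, about 50 mm across, top 75 mm high. Black motor on the +x side (x 61 to 116, y -40 to 40 mm), up to 55 mm high. A brake keeps the hub from turning.
- hub_mouth (a point): Centre of the bore at the hub's flat top, axes as the drive unit. Bore 22.4 mm, 57 mm deep. Its keyway (8 mm wide, out to 16.5 mm from the axis, full depth) points anywhere within 0.6 rad either side of the unit's +x; no pose tells where: see the notch from above, or feel. Out of line, the key rests on the top, shoulder 33.5 mm above it; within 0.08 rad of the slot it drops in.
- ejector (a joint): Travel in m of the red spring disc at the bottom of the bore: 0 out, grows as it is pushed down, about 0.008 with the spindle home. The shaft meets it with the shoulder 8 mm above the hub's top. It resists with 6 N at first, 10 N when home.
- can_orange: Bystander: spray can with orange label, 65 mm diameter, 190 mm high, origin under its centre.
- can_white: Bystander: spray can with white label, 65 mm diameter, 190 mm high, origin under its centre.
- tape: Bystander: yellow roll of masking tape lying flat, 100 mm diameter, 25 mm high, origin under its centre.
- scraper: Bystander: flat green scraper with black handle, 95 x 64 x 12 mm, lying flat, origin under its centre.
Not all that is in view belongs to the job. There is more than one size of the spindle; the job needs the largest.

How it is judged:
On the way, in this order (a step that is already met when the one before it is completed fails the run):
1. the spindle is lifted out of its stand, upright (height (world z) of spindle above 0.065 m and angle between spindle's own z axis and vertical below 0.3 rad), for 0.1 s.
2. the spindle's nose is in the bore of the hub (horizontal distance between spindle and hub_mouth below 0.004 m and z of spindle in the frame of hub_mouth below -0.005 m), for 0.1 s.
At the end, for the whole second after the job is handed in: The spindle stands upright (within 0.05 rad) and centred (3 mm) in the hub with its key in the slot, its shoulder within 2 mm of the hub's top face, the ejector pressed down more than 5 mm, still gripped by the fingers (more than 3 N) and at rest (horizontal distance between shoulder and hub_mouth below 0.003 m and z of shoulder in the frame of hub_mouth below 0.002 m and angle between spindle's own z axis and vertical below 0.05 rad and value of joint ejector above 0.005 m and contact force between the fingers and spindle above 3 N and linear speed of spindle below 0.02 m/s); the arm keeps its last pose, push and grip.
It fails at once if the spindle is hammered into the drive (more than 70 N) (contact force between spindle and drive above 70 N).
It fails at once if a can is moved or tipped (distance of any of can_orange, can_white from where it was at the start of the episode above 0.03 m or angle between any of can_orange, can_white's own z axis and vertical above 0.3 rad).
It fails at once if the tape roll or the scraper is moved (distance of any of tape, scraper from where it was at the start of the episode above 0.03 m).
It also fails if it takes over 56 s, if anything falls off the work surface, if the arm or the gripper's body presses on something with over 40 N, if the wrist force passes 120 N, or if a joint passes its speed limit or range.

## Working session

There is one attempt and no reset: what is moved stays moved. The work goes in short steps, Python scripts to look and compute and a tool call to move; the robot and the scene stay as the last step left them, time stands still between calls to the robot, and variables do not carry over. Pictures are saved under pics/ and viewed, at most 10 in all, crops included, and the job is handed in when it is done.

Besides the shell and the picture viewer there is one more tool, called after "Request:" as name([rows], argument=value, ...), one row to a line, values as JSON. drive_tool: Moves the arm, as the interface text tells. Its arguments: {"type":"object","properties":{"increments":{"type":"array","items":{"type":"object","properties":{"claw":{"type":"number"},"dx":{"type":"number"},"dy":{"type":"number"},"dz":{"type":"number"},"wx":{"type":"number"},"wy":{"type":"number"},"wz":{"type":"number"}}}},"newtons":{"type":"number"}},"required":["increments"]}

```bash
ls; mkdir -p pics
python3 - <<'E'
from station import *
import cv2,numpy as np,json
o=get_obs();print({k:np.round(v,3).tolist() for k,v in o.items()})
ims=[]
for n in ["scene","top"]:
    p,d=read_camera(n);np.savez(f"{n}0.npz",p=p,d=d)
    c=calibration(n);print(n,{k:np.round(v,3).tolist() for k,v in c.items()})
    cv2.imwrite(f"pics/{n}0.png",cv2.resize(p[:,:,::-1],(796,597)))
print({k:np.round(v,4).tolist() for k,v in calibration("wrist").items()})
try: print(finger_overhang)
except Exception as e: print(e)
E
```

```text
pics
{'t': 0.0, 'q': [1.153, 0.478, 0.022, 1.556, -0.011, 1.109, -0.083], 'joint_vel': [0.001, -0.002, 0.0, 0.001, 0.0, 0.0, 0.001], 'joint_torque': [0.0, -59.645, 1.608, -28.12, 0.012, 0.009, 0.0], 'eef_pos': [0.206, -0.642, 0.255], 'tool_rot': [-0.001, 0.988, 0.154, -0.0], 'contact_force': [0.463, 0.016, 0.624], 'torque': [-0.016, -0.012, -0.028], 'grasp_force': 0.0, 'gripper_width': 1.0}
scene {'intrinsics': [[351.111, 0.0, 254.751], [0.0, 351.111, 193.307], [0.0, 0.0, 1.0]], 'R': [[-0.718, 0.696, 0.005], [0.548, 0.569, -0.613], [-0.43, -0.437, -0.79]], 't': [0.417, -0.269, 1.342]}
top {'intrinsics': [[389.531, 0.0, 256.177], [0.0, 389.531, 196.694], [0.0, 0.0, 1.0]], 'R': [[-0.013, -1.0, -0.016], [-0.995, 0.014, -0.099], [0.099, 0.015, -0.995]], 't': [0.019, 0.583, 1.288]}
{'intrinsics': [[341.6212, 0.0, 258.4399], [0.0, 341.6212, 200.0773], [0.0, 0.0, 1.0]], 'mount': [[-0.0009, -0.9479, -0.3185, 0.0813], [1.0, -0.0009, -0.0002, -0.0006], [-0.0001, -0.3185, 0.9479, -0.1169], [0.0, 0.0, 0.0, 1.0]]}
0.025
```

View pics/top0.png

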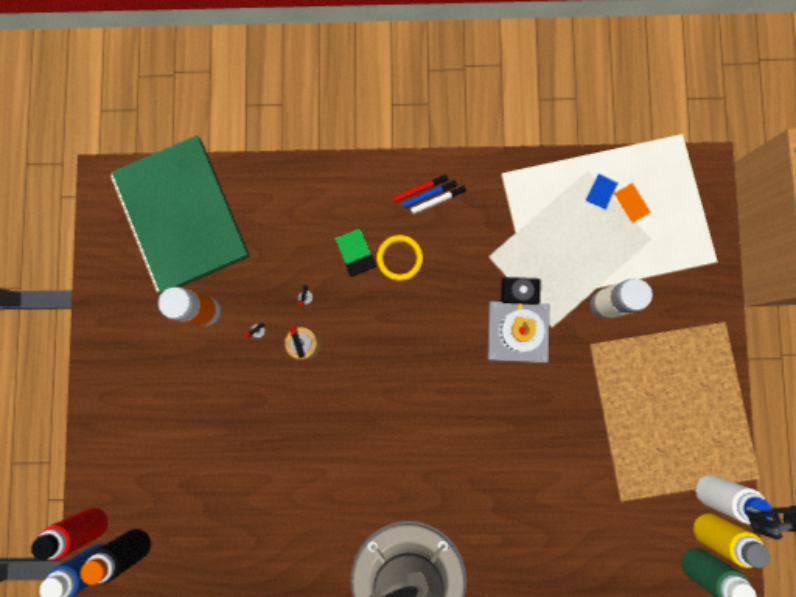

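View pics/scene0.png

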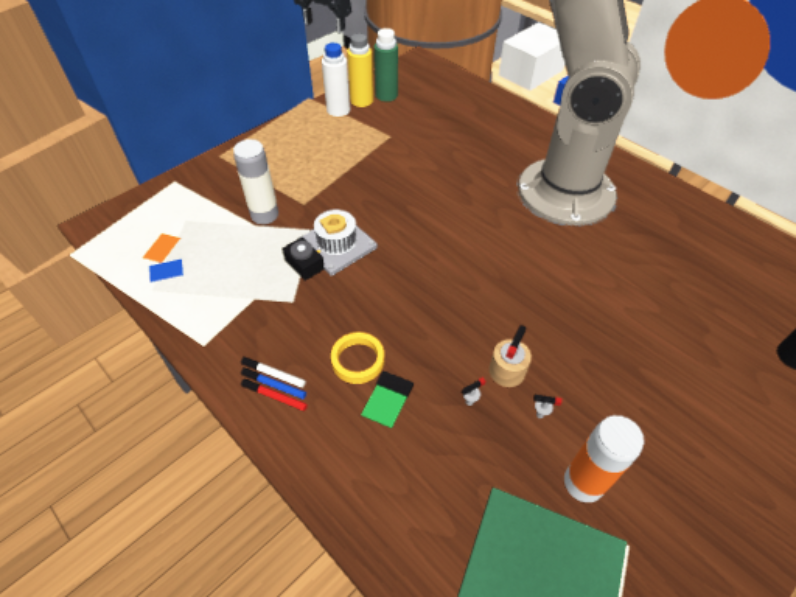

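The top picture shows three spindles: A in the wooden stand at (300,342), and two small loose ones, B at (305,297) and C at (257,330). A fits: it stands in the stand and is the largest. The drive is at (520,330), its yellow mark and motor point up (+x). The white can is at about (620,300), orange can (190,305), tape (400,257) and scraper (354,252).

```bash
cat > h.py <<'E'
import numpy as np,cv2
from station import *
def world(name,d,pose=None):
    c=calibration(name);K=c["intrinsics"];v,u=np.mgrid[0:d.shape[0],0:d.shape[1]]
    P=np.stack([(u-K[0][2])/K[0][0]*d,(v-K[1][2])/K[1][1]*d,d],-1)
    if name!="wrist": return (P-np.array(c["t"]))@np.array(c["R"])
    from scipy.spatial.transform import Rotation as R
    M=np.array(c["mount"]);q=np.array(pose["tool_rot"]);Rt=R.from_quat(np.r_[q[1:],q[0]]).as_matrix()
    return (P@M[:3,:3].T+M[:3,3])@Rt.T+np.array(pose["eef_pos"])
E
python3 - <<'E'
from h import *
f=np.load("top0.npz");p,d=f["p"],f["d"];W=world("top",d)
def box(x0,x1,y0,y1): m=np.zeros(d.shape,bool);m[y0:y1,x0:x1]=1;return m
b=box(180,207,207,234)&(d>0)
z=W[...,2]
hi=b&(z>0.09);print("handle",hi.sum(),np.round(W[hi].mean(0),4),z[hi].max())
i=p.astype(int);red=hi&(i[...,0]>120)&(i[...,1]<70);blk=hi&(i.max(-1)<70)
print("red",np.round(W[red].mean(0),4),"blk",np.round(W[blk].mean(0),4),red.sum(),blk.sum())
r=b&(z>0.052)&(z<0.068);print("ring",np.round([W[r].min(0),W[r].max(0)],4))
b=box(305,360,170,240)&(d>0)
hub=b&(z>0.071)&(z<0.082)
hp=W[hub];print("hub",np.round([hp.min(0),hp.max(0),hp.mean(0)],4),hub.sum())
pl=b&(z>0.062)&(z<0.082);print("pulley",np.round([np.percentile(W[pl],1,0),np.percentile(W[pl],99,0)],4))
pt=b&(z>0.01)&(z<0.022);q=W[pt][:,:2].astype(np.float32);print("plate",cv2.minAreaRect(q))
for n,(x0,x1,y0,y1) in dict(B=(187,204,182,198),C=(157,174,205,220)).items():
    print(n,np.round(W[box(x0,x1,y0,y1)&(z>0.02)].reshape(-1,3).max(0),3))
for n,(x0,x1,y0,y1) in dict(canw=(375,425,170,210),cano=(98,145,180,215)).items():
    print(n,np.round(W[box(x0,x1,y0,y1)&(z>0.17)].reshape(-1,3).mean(0),3))
a=cv2.resize(p[170:245,150:225,::-1],(390,390),interpolation=cv2.INTER_CUBIC)
h=cv2.resize(p[165:240,300:375,::-1],(390,390),interpolation=cv2.INTER_CUBIC)
cv2.imwrite("pics/crop1.png",np.hstack([a,h]))
E
```

```text
handle 94 [0.5055 0.217  0.1066] 0.11338336648345537
red [0.5295 0.2258 0.1089] blk [0.498  0.2152 0.1076] 17 54
ring [[0.4729 0.186  0.0528]
 [0.5391 0.2495 0.0679]]
hub [[ 0.4858 -0.2867  0.071 ]
 [ 0.5638 -0.2094  0.0816]
 [ 0.5271 -0.2511  0.0746]] 180
pulley [[ 0.4831 -0.2935  0.063 ]
 [ 0.5676 -0.2095  0.0798]]
plate ((0.5542063117027283, -0.2532021999359131), (0.1300833821296692, 0.18666373193264008), 86.3843765258789)
B [0.628 0.228 0.071]
C [0.55  0.334 1.34 ]
canw [ 0.58  -0.43   0.213]
cano [0.576 0.422 0.222]
```

View pics/crop1.png

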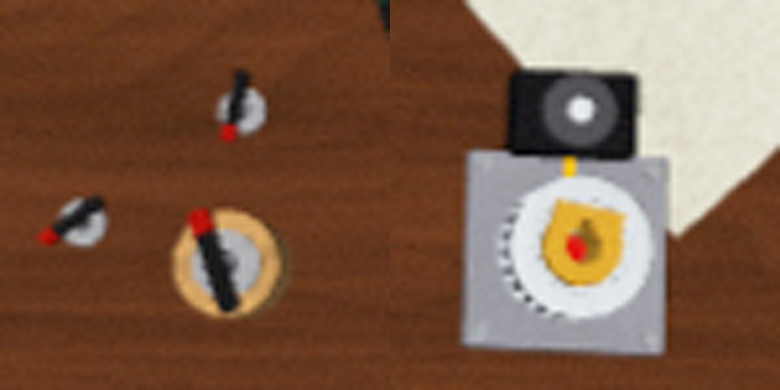

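A (stand, largest) is confirmed. It stands at about (0.506, 0.217) with its red end at yaw ≈ 0.33 rad, and the hub is near (0.525, -0.252). I'll look at the hub with the wrist camera first, as it lies on the way.

Request:
drive_tool([
  {"dx": 0.042,"dy": -0.0276,"dz": 0.0055},
  {"dx": 0.042,"dy": -0.0276,"dz": 0.0055},
  {"dx": 0.042,"dy": -0.0276,"dz": 0.0055},
  {"dx": 0.042,"dy": -0.0276,"dz": 0.0055},
  {"dx": 0.042,"dy": -0.0276,"dz": 0.0055},
  {"dx": 0.042,"dy": -0.0276,"dz": 0.0055},
  {"dx": 0.042,"dy": -0.0276,"dz": 0.0055},
  {"dx": 0.042,"dy": -0.0276,"dz": 0.0055},
  {"dx": 0.042,"dy": -0.0276,"dz": 0.0055},
  {"dx": 0.042,"dy": -0.0276,"dz": 0.0055},
  {},
  {},
])

```text
schema error: expected keys claw, dx, dy, dz, wx, wy, wz
```

Run:
```python
from h import *
o=get_obs();p,d=read_camera("wrist");print(o["eef_pos"],o["tool_rot"],o["t"],np.round(o["q"],2))
np.savez("w1.npz",p=p,d=d,eef_pos=o["eef_pos"],tool_rot=o["tool_rot"])
cv2.imwrite("pics/w1.png",cv2.resize(p[:,:,::-1],(796,597)))
```

```text
[ 0.20563477 -0.64239857  0.25542519] [-8.06772612e-04  9.88024749e-01  1.54293268e-01 -1.80000221e-04] 0.1 [ 1.15  0.48  0.02  1.56 -0.01  1.11 -0.08]
```

View pics/w1.png

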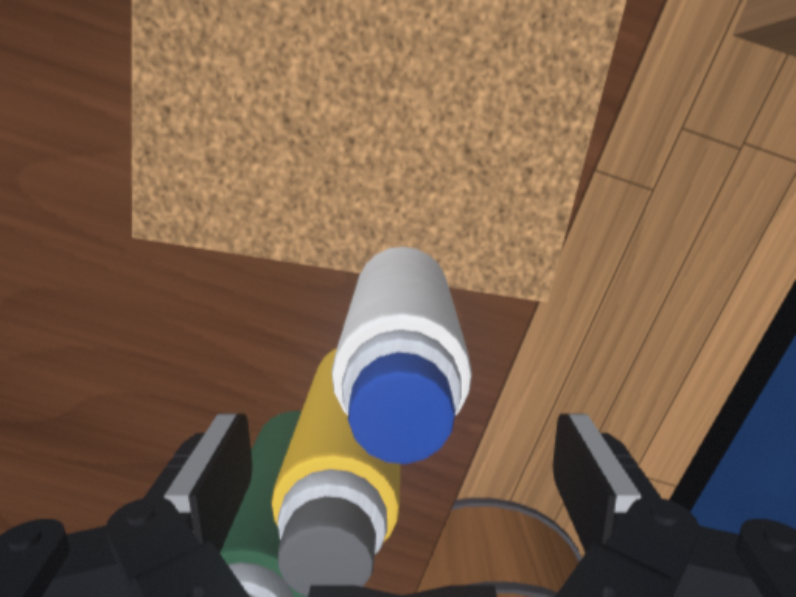

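The picture shows the start pose (the call was refused because every key is required): other bottles lie below the gripper at (400,400) and (330,530). I'll resend with all keys and stay level until clear.

Request:
drive_tool([
  {"claw": 0.085,"dx": 0.042,"dy": -0.0276,"dz": 0,"wx": 0,"wy": 0,"wz": 0},
  {"claw": 0.085,"dx": 0.042,"dy": -0.0276,"dz": 0,"wx": 0,"wy": 0,"wz": 0},
  {"claw": 0.085,"dx": 0.042,"dy": -0.0276,"dz": 0,"wx": 0,"wy": 0,"wz": 0},
  {"claw": 0.085,"dx": 0.042,"dy": -0.0276,"dz": 0,"wx": 0,"wy": 0,"wz": 0},
  {"claw": 0.085,"dx": 0.042,"dy": -0.0276,"dz": 0,"wx": 0,"wy": 0,"wz": 0},
  {"claw": 0.085,"dx": 0.042,"dy": -0.0276,"dz": 0,"wx": 0,"wy": 0,"wz": 0},
  {"claw": 0.085,"dx": 0.042,"dy": -0.0276,"dz": 0.012,"wx": 0,"wy": 0,"wz": 0},
  {"claw": 0.085,"dx": 0.042,"dy": -0.0276,"dz": 0.014,"wx": 0,"wy": 0,"wz": 0},
  {"claw": 0.085,"dx": 0.042,"dy": -0.0276,"dz": 0.014,"wx": 0,"wy": 0,"wz": 0},
  {"claw": 0.085,"dx": 0.042,"dy": -0.0276,"dz": 0.014,"wx": 0,"wy": 0,"wz": 0},
  {"claw": 0.085,"dx": 0,"dy": 0,"dz": 0,"wx": 0,"wy": 0,"wz": 0},
  {"claw": 0.085,"dx": 0,"dy": 0,"dz": 0,"wx": 0,"wy": 0,"wz": 0},
])

```text
t: 1.65
eef_pos: [0.5212, -0.2523, 0.202]
tool_rot: [0.0, 0.988, 0.154, -0.001]
contact_force: [0.1, -0.3, -0.2]
gripper_width: 0.995
grasp_force: 0.0
```

Run:
```python
from h import *
o=get_obs();p,d=read_camera("wrist");print(o["eef_pos"],o["tool_rot"],o["t"],np.round(o["q"],2))
np.savez("w1.npz",p=p,d=d,eef_pos=o["eef_pos"],tool_rot=o["tool_rot"])
cv2.imwrite("pics/w1b.png",cv2.resize(p[:,:,::-1],(796,597)))
```

```text
[ 0.52122133 -0.25233541  0.20202725] [ 2.85437887e-05  9.88024125e-01  1.54298642e-01 -5.06446137e-04] 1.65 [ 0.47  0.39 -0.17  1.83  0.08  0.93 -0.99]
```

View pics/w1b.png

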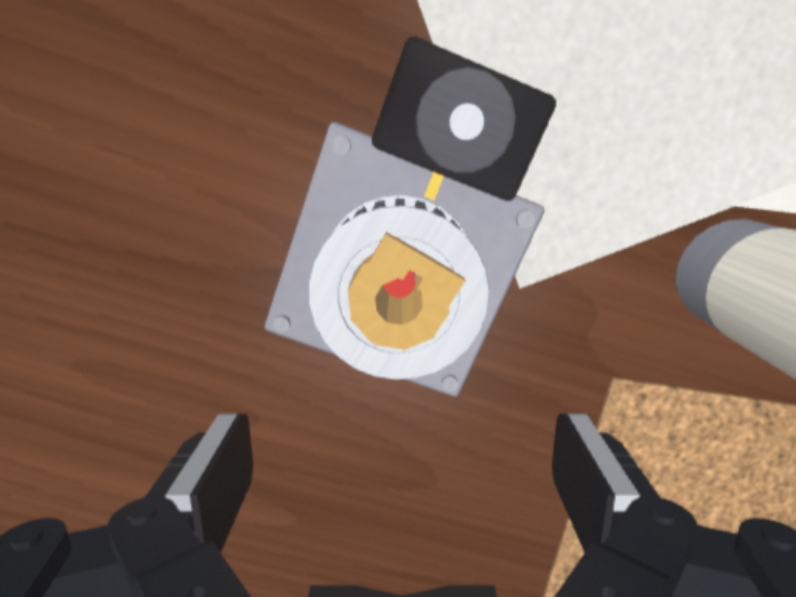

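The picture shows the hub bore at about (400,300) with the keyway notch pointing up and right towards (417,275), and the motor at (460,120). I'll rectify it onto the hub's top plane to get the centre and notch angle.

```bash
cat >> h.py <<'E'
from scipy.spatial.transform import Rotation as Rn
def proj(X,f):
    c=calibration("wrist");M=np.array(c["mount"]);q=f["tool_rot"];Rt=Rn.from_quat(np.r_[q[1:],q[0]]).as_matrix()
    T=(X-f["eef_pos"])@Rt;C=(T-M[:3,3])@M[:3,:3];K=np.array(c["intrinsics"]);u=C@K.T;return u[...,:2]/u[...,2:]
def rectify(f,x0,y0,z,half=0.035,n=580):
    # image right = +x world, up = +y
    s=np.linspace(-half,half,n);X,Y=np.meshgrid(x0+s,y0-s)
    uv=proj(np.stack([X,Y,np.full_like(X,z)],-1),f).astype(np.float32)
    return cv2.remap(f["p"],uv[...,0],uv[...,1],cv2.INTER_CUBIC)
E
python3 - <<'E'
from h import *
f=np.load("w1.npz");W=world("wrist",f["d"],f);z=W[...,2]
i=f["p"].astype(int)
m=np.zeros(z.shape,bool);m[140:235,215:305]=1
g=m&(i[...,0]>200)&(i[...,1]>150)&(i[...,2]<150)
print("gold z",np.median(z[g]),W[g].min(0),W[g].max(0))
pl=m&(z>.06)&(z<.085);t=W[(z>.06)&(z<.073)&(i.min(-1)>185)];t=t[np.hypot(t[:,0]-.525,t[:,1]+.252)<.06]
print("pulley top",np.median(t[:,2]),cv2.minEnclosingCircle(t[:,:2].astype(np.float32)))
r=rectify(f,0.525,-0.252,0.075);cv2.imwrite("pics/rect1.png",r[:,:,::-1])
E
```

```text
gold z 0.0744172840119581 [ 0.4997287  -0.27552163  0.06691254] [ 0.59858239 -0.22397899  0.31888991]
pulley top 0.06720627955467767 ((0.5239546298980713, -0.24888265132904053), 0.04492827132344246)
```

View pics/rect1.png

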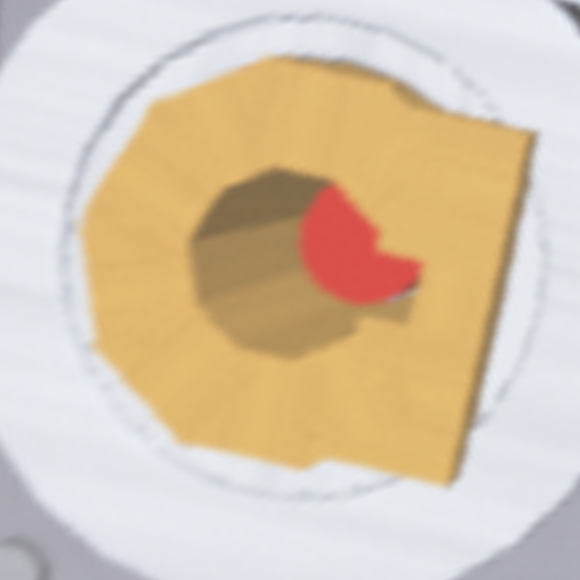

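The rectified view (0.1207 mm/px, right = +x, up = +y) shows the bore centre at (286,263) and the keyway's end at (414,293). The hub is therefore at (0.5246, -0.2488) and the keyway points at about -13°. The hub's flat side agrees, as do its height of 74.4 mm and the pulley radius of 44.9 mm. Next is the spindle.

Request:
drive_tool([
  {"claw": 0.085,"dx": 0.0143,"dy": -0.0501,"dz": 0,"wx": 0,"wy": 0,"wz": 0},
  {"claw": 0.085,"dx": 0.0143,"dy": -0.0501,"dz": 0,"wx": 0,"wy": 0,"wz": 0},
  {"claw": 0.085,"dx": 0.0143,"dy": -0.0501,"dz": 0,"wx": 0,"wy": 0,"wz": 0},
  {"claw": 0.085,"dx": 0.0143,"dy": -0.0501,"dz": 0,"wx": 0,"wy": 0,"wz": 0},
  {"claw": 0.085,"dx": 0.0143,"dy": -0.0501,"dz": 0,"wx": 0,"wy": 0,"wz": 0},
  {"claw": 0.085,"dx": 0.0143,"dy": -0.0501,"dz": 0,"wx": 0,"wy": 0,"wz": 0},
  {"claw": 0.085,"dx": 0.0143,"dy": -0.0501,"dz": 0,"wx": 0,"wy": 0,"wz": 0},
  {"claw": 0.085,"dx": 0.0143,"dy": -0.0501,"dz": 0,"wx": 0,"wy": 0,"wz": 0},
  {"claw": 0.085,"dx": 0.0143,"dy": -0.0501,"dz": 0,"wx": 0,"wy": 0,"wz": 0},
  {"claw": 0.085,"dx": 0,"dy": 0,"dz": 0,"wx": 0,"wy": 0,"wz": 0},
  {"claw": 0.085,"dx": 0,"dy": 0,"dz": 0,"wx": 0,"wy": 0,"wz": 0},
])

```text
t: 3.08
eef_pos: [0.5073, 0.2148, 0.2023]
tool_rot: [0.001, 0.988, 0.153, 0.0]
contact_force: [-0.1, -0.3, 0.3]
gripper_width: 0.997
grasp_force: 0.0
```

Run:
```python
from h import *
o=get_obs();p,d=read_camera("wrist");print(o["eef_pos"],o["tool_rot"],o["t"],np.round(o["q"],2))
np.savez("w2.npz",p=p,d=d,eef_pos=o["eef_pos"],tool_rot=o["tool_rot"])
f=np.load("w2.npz");W=world("wrist",d,f);z=W[...,2];i=p.astype(int)
n=(np.hypot(W[...,0]-.506,W[...,1]-.217)<.05)
t=n&(z>.1)&(z<.118);print("top",t.sum(),np.median(z[t]))
print("rect",cv2.minAreaRect(W[t][:,:2].astype(np.float32)))
red=t&(i[...,0]>110)&(i[...,1]<90);print("red",np.median(W[red],0))
r=n&(z>.056)&(z<.064);print("ring",cv2.minEnclosingCircle(W[r][:,:2].astype(np.float32)))
cv2.imwrite("pics/rect2.png",rectify(f,.506,.217,.109,.045)[:,:,::-1])
```

```text
[0.50731513 0.2148297  0.20232568] [5.83265339e-04 9.88188560e-01 1.53241733e-01 2.44538170e-05] 3.075 [-0.22  0.36 -0.36  1.89  0.16  0.92 -1.92]
top 1656 0.10835046459507673
rect ((0.5039426684379578, 0.22096359729766846), (0.064623162150383, 0.012083248235285282), 17.552244186401367)
red [0.52860063 0.22831022 0.10855399]
ring ((0.5042024254798889, 0.22100535035133362), 0.03400960937142372)
```

View pics/rect2.png

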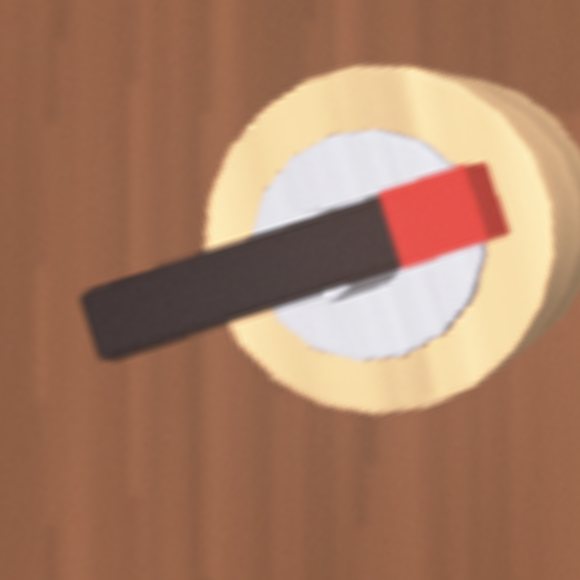

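The handle is a clean 64.6 × 12.1 mm at height 0.108, centred at (0.5039, 0.2210) with yaw 17.55°. The red end at (440,215) is on the +x side, and the tool is already aligned. Grasp now.

Request:
drive_tool([
  {"claw": 0.085,"dx": -0.0014,"dy": -0.0069,"dz": 0.02,"wx": 0,"wy": 0,"wz": 0},
  {"claw": 0.07,"dx": 0,"dy": 0,"dz": 0.03,"wx": 0,"wy": 0,"wz": 0},
  {"claw": 0.06,"dx": 0,"dy": 0,"dz": 0.03,"wx": 0,"wy": 0,"wz": 0},
  {"claw": 0.05,"dx": 0,"dy": 0,"dz": 0.015,"wx": 0,"wy": 0,"wz": 0},
  {"claw": 0.04,"dx": 0,"dy": 0,"dz": 0,"wx": 0,"wy": 0,"wz": 0},
  {"claw": 0.02,"dx": 0,"dy": 0,"dz": 0,"wx": 0,"wy": 0,"wz": 0},
  {"claw": 0,"dx": 0,"dy": 0,"dz": 0,"wx": 0,"wy": 0,"wz": 0},
  {"claw": 0,"dx": 0,"dy": 0,"dz": 0,"wx": 0,"wy": 0,"wz": 0},
  {"claw": 0,"dx": 0,"dy": 0,"dz": 0,"wx": 0,"wy": 0,"wz": 0},
  {"claw": 0,"dx": 0,"dy": 0,"dz": 0,"wx": 0,"wy": 0,"wz": 0},
  {"claw": 0,"dx": 0,"dy": 0,"dz": 0,"wx": 0,"wy": 0,"wz": 0},
], newtons=80)

```text
t: 4.5
eef_pos: [0.5043, 0.2228, 0.1088]
tool_rot: [-0.0, 0.988, 0.154, 0.001]
contact_force: [-1.2, -1.5, 6.9]
gripper_width: 0.141
grasp_force: 78.2
```

Request:
drive_tool([
  {"claw": 0,"dx": 0,"dy": 0,"dz": -0.01,"wx": 0,"wy": 0,"wz": 0},
  {"claw": 0,"dx": 0,"dy": 0,"dz": -0.02,"wx": 0,"wy": 0,"wz": 0},
  {"claw": 0,"dx": 0,"dy": 0,"dz": -0.025,"wx": 0,"wy": 0,"wz": 0},
  {"claw": 0,"dx": 0,"dy": 0,"dz": -0.025,"wx": 0,"wy": 0,"wz": 0},
  {"claw": 0,"dx": 0,"dy": 0,"dz": -0.02,"wx": 0,"wy": 0,"wz": 0},
  {"claw": 0,"dx": 0,"dy": 0,"dz": 0,"wx": 0,"wy": 0,"wz": 0},
  {"claw": 0,"dx": 0,"dy": 0,"dz": 0,"wx": 0,"wy": 0,"wz": 0},
])

```text
t: 5.38
eef_pos: [0.5028, 0.2226, 0.2067]
tool_rot: [0.0, 0.988, 0.154, -0.0]
contact_force: [-0.6, 0.3, -2.4]
gripper_width: 0.141
grasp_force: 78.2
```

Run:
```python
from h import *
o=get_obs();p,d=read_camera("wrist");print(o["eef_pos"],o["tool_rot"],o["t"],o["contact_force"])
np.savez("w3.npz",p=p,d=d,eef_pos=o["eef_pos"],tool_rot=o["tool_rot"])
W=world("wrist",d,o);q=np.array(o["tool_rot"]);R=Rn.from_quat(np.r_[q[1:],q[0]]).as_matrix()
T=(W-o["eef_pos"])@R;i=p.astype(int)
n=(np.abs(T[...,0])<.05)&(np.abs(T[...,1])<.05)
red=n&(i[...,0]>110)&(i[...,1]<90)
t=red&(np.abs(T[...,2]-.0)<.006);print("red top",t.sum(),np.median(T[t],0),T[t].min(0),T[t].max(0))
s=n&(T[...,2]>.03)&(T[...,2]<.062);print("shoulder",s.sum(),np.round([T[s].min(0),T[s].max(0),np.median(T[s],0)],4))
cv2.imwrite("pics/w3.png",cv2.resize(p[:,:,::-1],(796,597)))
```

```text
[0.502842   0.22256092 0.20669131] [ 1.72843722e-04  9.88021813e-01  1.54313528e-01 -4.48734987e-04] 5.375 [-0.62759344  0.33079601 -2.36068669]
red top 1234 [ 0.02562833 -0.00079684  0.00034802] [-0.03265122 -0.02019526 -0.00148504] [0.03193028 0.00536677 0.00597976]
shoulder 1668 [[-0.0078 -0.0225  0.0417]
 [ 0.0209  0.0212  0.0489]
 [ 0.006   0.0077  0.0436]]
```

View pics/w3.png

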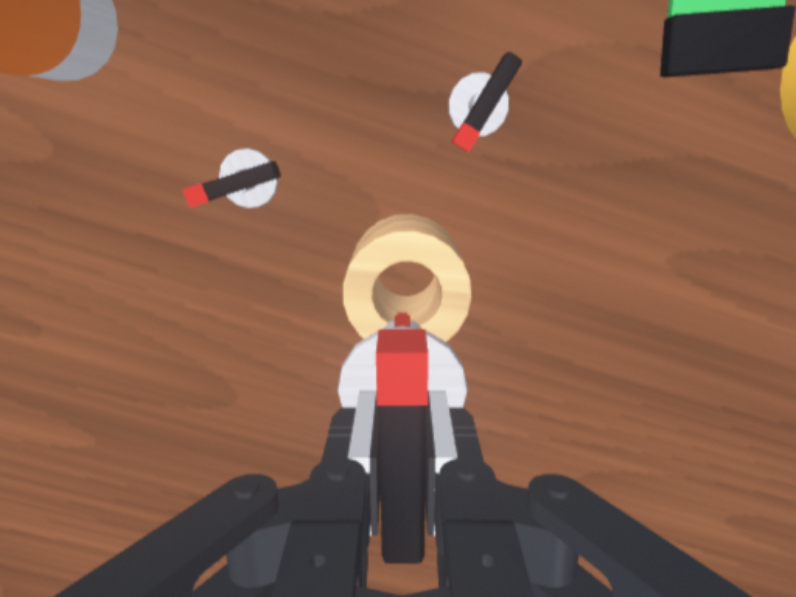

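The picture shows the spindle held upright, with the red end at (402,370), the key visible at (402,320) and the empty stand at (407,290). The axis sits within 1 mm of the tool's axis and the nose is about 94.5 mm below the TCP. Now I carry it over the hub and turn it to -13°.

Request:
drive_tool([
  {"claw": 0,"dx": -0.0122,"dy": 0.0457,"dz": 0,"wx": 0,"wy": 0,"wz": 0},
  {"claw": 0,"dx": -0.0122,"dy": 0.0457,"dz": 0,"wx": 0,"wy": 0,"wz": 0},
  {"claw": 0,"dx": -0.0122,"dy": 0.0457,"dz": 0,"wx": 0,"wy": 0,"wz": 0},
  {"claw": 0,"dx": -0.0122,"dy": 0.0457,"dz": 0,"wx": 0,"wy": 0,"wz": 0},
  {"claw": 0,"dx": -0.0122,"dy": 0.0457,"dz": 0,"wx": 0,"wy": 0,"wz": 0},
  {"claw": 0,"dx": -0.0122,"dy": 0.0457,"dz": 0,"wx": 0,"wy": 0,"wz": 0},
  {"claw": 0,"dx": -0.0122,"dy": 0.0457,"dz": 0,"wx": 0,"wy": 0,"wz": 0},
  {"claw": 0,"dx": -0.0122,"dy": 0.0457,"dz": 0,"wx": 0,"wy": 0,"wz": 0},
  {"claw": 0,"dx": -0.0122,"dy": 0.0457,"dz": 0,"wx": 0,"wy": 0,"wz": 0},
  {"claw": 0,"dx": -0.0122,"dy": 0.0457,"dz": 0,"wx": 0,"wy": 0,"wz": 0},
  {"claw": 0,"dx": 0,"dy": 0,"dz": 0,"wx": 0,"wy": 0,"wz": 7.65},
  {"claw": 0,"dx": 0,"dy": 0,"dz": 0,"wx": 0,"wy": 0,"wz": 7.65},
  {"claw": 0,"dx": 0,"dy": 0,"dz": 0,"wx": 0,"wy": 0,"wz": 7.65},
  {"claw": 0,"dx": 0,"dy": 0,"dz": 0,"wx": 0,"wy": 0,"wz": 7.65},
  {"claw": 0,"dx": 0,"dy": 0,"dz": 0,"wx": 0,"wy": 0,"wz": 0},
  {"claw": 0,"dx": 0,"dy": 0,"dz": 0,"wx": 0,"wy": 0,"wz": 0},
])

```text
t: 7.42
eef_pos: [0.5262, -0.2494, 0.2067]
tool_rot: [-0.0, 0.994, -0.111, -0.001]
contact_force: [-0.1, 1.3, -2.6]
gripper_width: 0.139
grasp_force: 78.4
```

Run:
```python
from h import *
E=[];F=[]
for k in range(6):
    o=get_obs();p,d=read_camera("wrist");E.append(o["eef_pos"]);F.append(o["contact_force"])
print(np.round(E,4),np.mean(E,0),np.mean(F,0));q=o["tool_rot"];print(q,"yaw",np.degrees(2*np.arctan2(q[2],q[1])))
o["eef_pos"]=np.mean(E,0)
np.savez("w4.npz",p=p,d=d,eef_pos=o["eef_pos"],tool_rot=o["tool_rot"])
W=world("wrist",d,o);R=Rn.from_quat(np.r_[q[1:],q[0]]).as_matrix();T=(W-o["eef_pos"])@R;z=W[...,2];i=p.astype(int)
# hub top: flat side normal direction; pulley circle
t=(z>.062)&(z<.071)&(i.min(-1)>170)&(np.hypot(W[...,0]-.5246,W[...,1]+.249)<.055)
P=W[t][:,:2].astype(np.float64);h=cv2.convexHull(P.astype(np.float32))[:,0].astype(float)
r=np.hypot(*(h-[.5246,-.249]).T);h=h[r>.042]
from scipy.optimize import least_squares
s=least_squares(lambda c:np.hypot(h[:,0]-c[0],h[:,1]-c[1])-.045,[.5246,-.249],loss="soft_l1",f_scale=.0005);print("pulley centre",s.x,len(h))
f=np.load("w4.npz");cv2.imwrite("pics/w4.png",np.hstack([rectify(f,.5246,-.249,.075,.05,500)[:,:,::-1][:, :400],cv2.resize(p[100:356,128:384,::-1],(400,500))]))
```

```text
[[ 0.5262 -0.2494  0.2067]
 [ 0.5263 -0.2495  0.2069]
 [ 0.5263 -0.2496  0.207 ]
 [ 0.5264 -0.2496  0.2071]
 [ 0.5264 -0.2496  0.2072]
 [ 0.5264 -0.2497  0.2073]] [ 0.52634067 -0.24954262  0.20700748] [-0.20511681  0.35990401 -2.01107246]
[-2.02095587e-05  9.93752891e-01 -1.11602825e-01 -2.57862058e-05] yaw -12.81543934416989
pulley centre [ 0.52352617 -0.24871166] 47
```

View pics/w4.png

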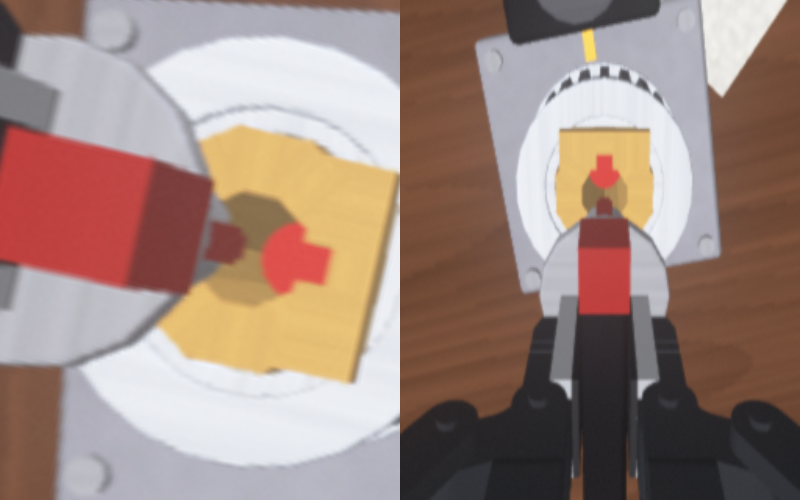

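The left half (rectified) and right half (raw crop) show the key at (604,207) exactly in line with the slot at (604,165), and the hub's flat side square to the tool. I correct x by about -1.4 mm and lower the nose gently into the bore, with the key still above the top.

Request:
drive_tool([
  {"claw": 0,"dx": -0.0014,"dy": 0,"dz": 0.01,"wx": 0,"wy": 0,"wz": 0},
  {"claw": 0,"dx": 0,"dy": 0,"dz": 0.015,"wx": 0,"wy": 0,"wz": 0},
  {"claw": 0,"dx": 0,"dy": 0,"dz": 0.007,"wx": 0,"wy": 0,"wz": 0},
  {"claw": 0,"dx": 0,"dy": 0,"dz": 0.003,"wx": 0,"wy": 0,"wz": 0},
  {"claw": 0,"dx": 0,"dy": 0,"dz": 0.003,"wx": 0,"wy": 0,"wz": 0},
  {"claw": 0,"dx": 0,"dy": 0,"dz": 0.003,"wx": 0,"wy": 0,"wz": 0},
  {"claw": 0,"dx": 0,"dy": 0,"dz": 0.003,"wx": 0,"wy": 0,"wz": 0},
  {"claw": 0,"dx": 0,"dy": 0,"dz": 0.002,"wx": 0,"wy": 0,"wz": 0},
  {"claw": 0,"dx": 0,"dy": 0,"dz": 0,"wx": 0,"wy": 0,"wz": 0},
  {"claw": 0,"dx": 0,"dy": 0,"dz": 0,"wx": 0,"wy": 0,"wz": 0},
])

```text
t: 8.98
eef_pos: [0.5252, -0.2493, 0.1614]
tool_rot: [0.0, 0.994, -0.112, 0.0]
contact_force: [-0.9, 0.1, -2.8]
gripper_width: 0.138
grasp_force: 78.4
```

Request:
drive_tool([
  {"claw": 0,"dx": 0,"dy": 0,"dz": 0.002,"wx": 0,"wy": 0,"wz": 0},
  {"claw": 0,"dx": 0,"dy": 0,"dz": 0.002,"wx": 0,"wy": 0,"wz": 0},
  {"claw": 0,"dx": 0,"dy": 0,"dz": 0.002,"wx": 0,"wy": 0,"wz": 0},
  {"claw": 0,"dx": 0,"dy": 0,"dz": 0.002,"wx": 0,"wy": 0,"wz": 0},
  {"claw": 0,"dx": 0,"dy": 0,"dz": 0,"wx": 0,"wy": 0,"wz": 0},
  {"claw": 0,"dx": 0,"dy": 0,"dz": 0,"wx": 0,"wy": 0,"wz": 0},
])

```text
t: 9.72
eef_pos: [0.5251, -0.2493, 0.1533]
tool_rot: [0.0, 0.994, -0.112, 0.0]
contact_force: [-0.0, -0.2, -2.7]
gripper_width: 0.143
grasp_force: 78.4
```

The key has passed the top without any force, so it is in the slot. I continue down to the spring.

Request:
drive_tool([
  {"claw": 0,"dx": 0,"dy": 0,"dz": 0.003,"wx": 0,"wy": 0,"wz": 0},
  {"claw": 0,"dx": 0,"dy": 0,"dz": 0.003,"wx": 0,"wy": 0,"wz": 0},
  {"claw": 0,"dx": 0,"dy": 0,"dz": 0.003,"wx": 0,"wy": 0,"wz": 0},
  {"claw": 0,"dx": 0,"dy": 0,"dz": 0.003,"wx": 0,"wy": 0,"wz": 0},
  {"claw": 0,"dx": 0,"dy": 0,"dz": 0.003,"wx": 0,"wy": 0,"wz": 0},
  {"claw": 0,"dx": 0,"dy": 0,"dz": 0.003,"wx": 0,"wy": 0,"wz": 0},
  {"claw": 0,"dx": 0,"dy": 0,"dz": 0,"wx": 0,"wy": 0,"wz": 0},
  {"claw": 0,"dx": 0,"dy": 0,"dz": 0,"wx": 0,"wy": 0,"wz": 0},
])

```text
t: 10.72
eef_pos: [0.5252, -0.2493, 0.1354]
tool_rot: [0.0, 0.994, -0.112, 0.0]
contact_force: [-0.3, 0.7, -2.2]
gripper_width: 0.141
grasp_force: 78.4
```

Request:
drive_tool([
  {"claw": 0,"dx": 0,"dy": 0,"dz": 0.002,"wx": 0,"wy": 0,"wz": 0},
  {"claw": 0,"dx": 0,"dy": 0,"dz": 0.002,"wx": 0,"wy": 0,"wz": 0},
  {"claw": 0,"dx": 0,"dy": 0,"dz": 0.002,"wx": 0,"wy": 0,"wz": 0},
  {"claw": 0,"dx": 0,"dy": 0,"dz": 0.002,"wx": 0,"wy": 0,"wz": 0},
  {"claw": 0,"dx": 0,"dy": 0,"dz": 0.001,"wx": 0,"wy": 0,"wz": 0},
  {"claw": 0,"dx": 0,"dy": 0,"dz": 0,"wx": 0,"wy": 0,"wz": 0},
  {"claw": 0,"dx": 0,"dy": 0,"dz": 0,"wx": 0,"wy": 0,"wz": 0},
])

```text
t: 11.6
eef_pos: [0.5258, -0.2495, 0.1271]
tool_rot: [0.0, 0.994, -0.112, 0.001]
contact_force: [-0.6, 0.7, 7.1]
gripper_width: 0.147
grasp_force: 79.0
```

Request:
drive_tool([
  {"claw": 0,"dx": 0,"dy": 0,"dz": 0.001,"wx": 0,"wy": 0,"wz": 0},
  {"claw": 0,"dx": 0,"dy": 0,"dz": 0.001,"wx": 0,"wy": 0,"wz": 0},
  {"claw": 0,"dx": 0,"dy": 0,"dz": 0.0005,"wx": 0,"wy": 0,"wz": 0},
  {"claw": 0,"dx": 0,"dy": 0,"dz": 0,"wx": 0,"wy": 0,"wz": 0},
  {"claw": 0,"dx": 0,"dy": 0,"dz": 0,"wx": 0,"wy": 0,"wz": 0},
])

```text
t: 12.22
eef_pos: [0.526, -0.2495, 0.1248]
tool_rot: [0.0, 0.994, -0.112, 0.001]
contact_force: [-0.4, 0.1, 6.9]
gripper_width: 0.143
grasp_force: 79.1
```

Request:
drive_tool([
  {"claw": 0,"dx": 0,"dy": 0,"dz": 0.0007,"wx": 0,"wy": 0,"wz": 0},
  {"claw": 0,"dx": 0,"dy": 0,"dz": 0.0007,"wx": 0,"wy": 0,"wz": 0},
  {"claw": 0,"dx": 0,"dy": 0,"dz": 0,"wx": 0,"wy": 0,"wz": 0},
  {"claw": 0,"dx": 0,"dy": 0,"dz": 0,"wx": 0,"wy": 0,"wz": 0},
])

```text
t: 12.72
eef_pos: [0.526, -0.2496, 0.124]
tool_rot: [0.0, 0.994, -0.112, 0.001]
contact_force: [-2.3, 1.4, 13.3]
gripper_width: 0.142
grasp_force: 79.9
```

Run:
```python
from h import *
E=[]
for k in range(4):
    o=get_obs();p,d=read_camera("wrist");E.append(np.r_[o["eef_pos"],o["contact_force"]])
print(np.round(E,4))
q=np.array(o["tool_rot"]);R=Rn.from_quat(np.r_[q[1:],q[0]]).as_matrix();W=world("wrist",d,o);T=(W-o["eef_pos"])@R
n=(np.abs(T[...,0])<.05)&(np.abs(T[...,1])<.05);i=p.astype(int)
red=n&(i[...,0]>110)&(i[...,1]<90)&(np.abs(T[...,2])<.006);print("red top T",np.median(T[red],0),np.percentile(T[red],99,0))
h=(np.hypot(W[...,0]-.525,W[...,1]+.249)<.03)
s=h&(W[...,2]>.06)&(W[...,2]<.1)
g=s&(i[...,0]>180)&(i[...,2]<150)&(i[...,1]>130);print("gold z",np.median(W[g][:,2]),g.sum())
w=s&(i.min(-1)>150)&(W[...,2]>.072);print("shoulder top z",np.median(W[w][:,2]),w.sum())
cv2.imwrite("pics/w5.png",cv2.resize(p[80:330,128:384,::-1],(600,586)))
```

```text
[[ 0.526  -0.2496  0.124  -2.2593  1.3837 13.2537]
 [ 0.526  -0.2496  0.124  -2.0481  0.3945 11.5961]
 [ 0.526  -0.2495  0.124  -1.743   1.3439 12.1222]
 [ 0.526  -0.2495  0.1239 -2.3887  1.391  12.0761]]
red top T [ 0.02553914 -0.00035422  0.00059702] [0.03163925 0.00573041 0.00564942]
gold z 0.07438904343341632 1402
shoulder top z 0.08038099732481965 1480
```

View pics/w5.png

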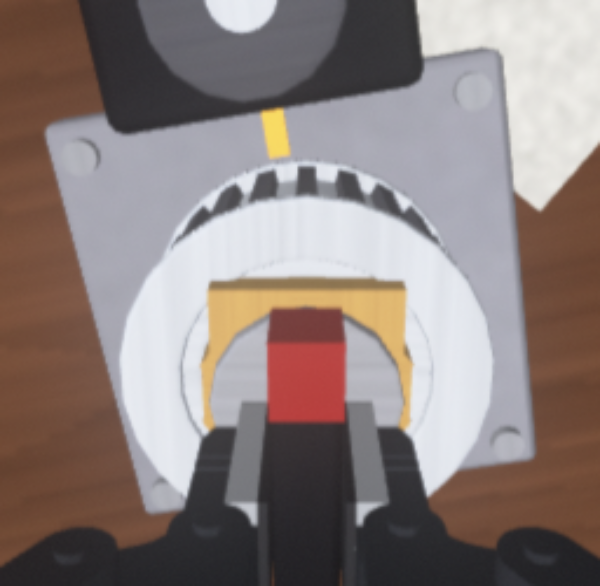

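The picture shows the shoulder seated on the hub around (310,380). Its top measures 6.0 mm above the hub face, which is the disc's thickness, so it is flush. I add a little preload and hand in.

Request:
drive_tool([
  {"claw": 0,"dx": 0,"dy": 0,"dz": 0.0007,"wx": 0,"wy": 0,"wz": 0},
  {"claw": 0,"dx": 0,"dy": 0,"dz": 0,"wx": 0,"wy": 0,"wz": 0},
  {"claw": 0,"dx": 0,"dy": 0,"dz": 0,"wx": 0,"wy": 0,"wz": 0},
  {"claw": 0,"dx": 0,"dy": 0,"dz": 0,"wx": 0,"wy": 0,"wz": 0},
])

```text
t: 13.42
eef_pos: [0.526, -0.2496, 0.1239]
tool_rot: [0.0, 0.994, -0.112, 0.001]
contact_force: [-3.5, 2.0, 18.0]
gripper_width: 0.143
grasp_force: 80.5
```

The TCP stayed at the same height while the force rose to about 20 N, so the spindle is fully home and preloaded.

```bash
python3 -c "
from station import *
print(hand_in())"
```

```text
the job is handed in; nothing more can be done
None
```

I handed the job in with the spindle's key in the slot and its shoulder measured flush on the hub; the arm still grips it at about 80 N and presses it down with about 20 N. No verdict came back.

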